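# Seat a machined block in the corner of an inspection fixture

### The arm

A 6-joint arm with a two-finger parallel gripper is mounted at the origin on the work surface. World frame = base frame: x ahead of the robot, y to its left, z up, the work surface at z = 0. Lengths are in m, angles in rad, forces in N, time in s.
With the tool pointing down it reaches from about 0.35 to 0.975 m from the base axis. Payload 4.9 kg.
Tool frame: the origin (TCP) lies at the very end of the fingers, on their centre line; the grasp point (between the pads) lies 19 mm behind it (ctrl.grasp_offset is the distance from the TCP to the grasp point, in m); y points along the fingers, z is the direction in which the jaws open and shut, and the axes are right-handed (so a half turn about y gives the same grasp; the last joint's range is limited). The gripper opens to 85 mm and grips with 20 to 120 N. Pads are 22 mm wide; open, the fingers measure 114 mm over their backs; the gripper's body (76 mm by 85 mm) begins 54 mm behind the grasp point. The pads swing forward as they close: fully open they stand 13 mm farther back than shut.
Start: joints at [-1.459, 0.053, 1.613, -0, 1.476, -0.119], TCP at [0.143, -0.608, 0.231] pointing down, gripper open.
Joint ranges: [-3.01, 3.01], [-1.01, 2.22], [0.06, 2.58], [-1.02, 4.17], [0.09, 2.62], [-3.14, 3.14]. Speed limits (rad/s): [2.57, 2.57, 3.14, 3.14, 3.14, 3.14].

### API

Orientations are given as a rotation vector (axis times angle).
In Python, from station import ctrl, eyes, finish_job, find_in, regions_of, pinpoint gives the robot as it stands.
- The arm moves only by the tool play_rows, never from a script. Its argument "moves" is a list of rows, each an object of numbers: "x", "y", "z": the shift along the world's x, y, z in cm; "turn": the turn about the world's z in degrees; "jaw": the finger opening in cm, from 0 to 8.54. A call has 1 to 8 rows; each row shifts and turns the commanded pose from where the row before left it; what a row does not reach is not made up. A row lasts 1/12 s, in which the tool goes at most 41.7 mm and 7.16 degrees, less where a joint would pass 70% of its speed; a pose out of reach is approached as far as the arm can. A call is refused whole if a number of a shift passes 4.17 or a number of a turn 7.16, either way. A call with a gripper value outside its range is refused whole. The fingers move at their own pace and stop on an object; "squeeze" is the grip in N (left out, the last holds). Time passes only in rows, so rows that do not move let the fingers close. It gives the time, the measured TCP pose, the force and the opening at its end, in the units of the state.
- ctrl.get_obs(): the state, without advancing time (a new reading comes with each control period).
- eyes.get_image(name): name is "scene" or "top"; returns a dict with "img" (480x640x3 uint8, red, green, blue), "camera_matrix" (3x3 intrinsics, pixels), "D" ([k1, k2, p1, p2, k3] as OpenCV has them; the pictures are not rectified), "cam_to_world" (4x4, takes a point from camera to world coordinates). Camera axes: x right, y up, looking along -z (the intrinsics and any distortion apply to the point x, -y, -z); pixel columns grow to the right and rows downward; lengths in m; the calibration is good to about 2 mm. A picture is of the moment at which its call begins. There is no depth.
- finish_job(): hands the job in, once; it reports no verdict.
Trained networks look in the newest picture that a camera, given by its name, has taken for a name from the list of things; names that differ only in an ending like _2 or _b are one class to them, and where a whole thing is asked for, a point or a joint stands for the part that bears it (a point fixed in the world has none). Each returns a list of dicts, best first, with "score" (0 to 1); they miss things now and then, are a little off and sometimes report something else, mostly with a low value. They report only what shows in the picture. A call takes as long as a camera call. They do not tell look-alikes from the thing itself.
- find_in(camera, query): "point" ([column, row] in pixels, amid what is visible of it).
- regions_of(camera, query): "pixels" (480x640 bool, what is visible of it) and "point" ([column, row] in pixels, amid what is visible of it).
- pinpoint(camera, query): "point" ([column, row] in pixels: a listed point, or the origin of a listed thing).
The state is a dict: "t": time; "q": joint angles; "dq": joint speeds; "effort": joint torques, N m; "tool_pos": TCP position; "tool_rot": TCP orientation; "contact_force": force on the tool from outside, world axes, zero at the start; "wrist_torque": the same for the moment, N m; "opening": finger opening in m.
Only numpy, scipy, OpenCV 4.12 (cv2) and the standard library are available. Lean on these libraries where they do the work, as an engineer would, in place of code of your own. Each camera call takes 0.05 s, during which the arm holds its last target.

### The job

Get the aluminium block located for measuring: push it across the dark base plate until its long side is flush against the bright steel rail, and only then push it along the rail until its end is right up against the red stop, so that it finishes touching both. Only push it, with the outside of the fingers: do not take it between the fingers, lift it or tip it, leave everything else on the plate and the bench where it is, and finish with the hand clear.

Things in the scene. Friction and masses are not known exactly. Their poses are not given: they have to be found in the camera images.
- workpiece: The loose machined aluminium block, 0.27 to 0.49 kg, 48 mm along its own x, 80 mm along its own y, 36 mm tall, with a black bore (28 mm) and four small black holes marked on its flat top. It lies flat on the base plate between the stop and the V-block, turned by up to about 20 degrees against the rail. Origin: centre of its underside.
- fixture: The fixture: a dark steel base plate fixed to the bench, 230 mm along its x, 480 mm along its y, 12 mm thick, with a bright steel rail fixed along its whole far (+x) edge. The rail is 25 mm thick and its top is 30 mm above the plate; its straight working face looks to the fixture's -x and lies 85 mm in +x from the origin. Origin: centre of the plate's underside, on the bench; z up. The plate's position and turn differ from run to run.
- stop: The red end stop, fixed on the plate against the rail, at the left (+y) or the right (-y) end of it from run to run: 52 mm along x, 24 mm along y, 30 mm tall, with a black thumb screw (18 mm diameter, 14 mm tall) on top. It is square with the fixture (same axes). Its working face is the one 12 mm from its centre along y that looks to the middle of the plate. Origin: centre of its underside, on the plate's top.
- vblock: Loose steel V-block standing on the plate by the rail, at the end where the red stop is not: 50 x 50 mm, 40 mm tall. Leave alone. Origin: centre of its underside.
- bush: Loose brass bush standing on the near part of the plate, towards one end: 32 mm diameter, 30 mm tall. Leave alone. Origin: centre of its underside.
- plug_gauge: Loose plug gauge standing on the near part of the plate, towards the other end: 24 mm diameter steel with a blue grip, 50 mm tall. Leave alone. Origin: centre of its underside.
- micrometer: Loose blue outside micrometer lying on the bench to the left of the fixture, about 120 x 65 mm, 16 mm thick. Leave alone. Origin: on the bench, under its spindle, midway between the two arms of its frame.
- screwdriver: Loose screwdriver lying on the bench to the right of the fixture, about 200 mm long. Leave alone. Origin: under its middle.
Things that resemble listed ones, but are neither listed nor needed, are in the scene too. Several things have the shape of the workpiece; the one meant has the colours described above.

How it is judged:
By the outcome, as a careful person would: the job done as asked, in the order asked, and still so for the second after the job is handed in, with the robot touching nothing.
It also fails if it takes over 51 s, if anything falls off the work surface, if the arm or the gripper's body presses on something with over 40 N, if the wrist force passes 120 N, or if a joint passes its speed limit or range.

## Working session

There is one attempt and no reset: what is moved stays moved. The work goes in short steps, Python scripts to look and compute and a tool call to move; the robot and the scene stay as the last step left them, time stands still between calls to the robot, and variables do not carry over. Pictures are saved under pics/ and viewed, and the job is handed in when it is done.

Besides the shell and the picture viewer there is one more tool, called after "Call:" as name(argument=value, ...), one argument or row to a line, values as JSON. play_rows: Moves the arm, as the interface text tells. Its arguments: {"type":"object","properties":{"moves":{"type":"array"},"squeeze":{"type":"number"}},"required":["moves"]}

```bash
mkdir -p pics; ls
python3 - <<'E'
from station import ctrl, eyes
import cv2
for n in ("scene","top"):
    d=eyes.get_image(n); cv2.imwrite(f"pics/{n}0.png",d["img"][:,:,::-1]); print(n,d["camera_matrix"],d["D"],d["cam_to_world"])
print(ctrl.get_obs())
E
```

```text
pics
scene [[618.51387583   0.         320.62196678]
 [  0.         618.51387583 237.62270553]
 [  0.           0.           1.        ]] [0.00590514 0.         0.         0.         0.        ] [[ 0.54834202 -0.61161266  0.5703078   1.27448148]
 [ 0.83625244  0.39965475 -0.37544366 -0.5044695 ]
 [ 0.00169987  0.68279282  0.73061007  1.0113985 ]
 [ 0.          0.          0.          1.        ]]
top [[457.84040252   0.         321.22944326]
 [  0.         457.84040252 245.29595106]
 [  0.           0.           1.        ]] [-0.06743939  0.          0.          0.          0.        ] [[ 6.71726855e-04  9.95352095e-01 -9.63003387e-02  4.34036248e-01]
 [-9.99925300e-01  1.84382934e-03  1.20828518e-02  2.01266736e-02]
 [ 1.22042532e-02  9.62850286e-02  9.95278981e-01  1.26793747e+00]
 [ 0.00000000e+00  0.00000000e+00  0.00000000e+00  1.00000000e+00]]
{'t': 0.1, 'q': array([-1.45898875e+00,  5.33085445e-02,  1.61420928e+00, -4.79340737e-06,
        1.47598207e+00, -1.18997437e-01]), 'dq': array([-0.00111639, -0.00153227, -0.0030923 , -0.00058766,  0.00108867,
        0.00136865]), 'effort': array([ 3.78733539e-04, -3.94903994e+01, -3.71364462e+01, -1.28760385e-04,
        3.90206536e-03,  6.89695000e-06]), 'tool_pos': array([ 0.14291112, -0.60784459,  0.23014356]), 'tool_rot': array([-0.24332378,  2.10114081, -2.09711045]), 'contact_force': array([ 0.02107469,  0.04438104, -0.25743148]), 'wrist_torque': array([ 0.02413774,  0.02130684, -0.01782258]), 'opening': 0.0854293443921867}
```

View pics/scene0.png

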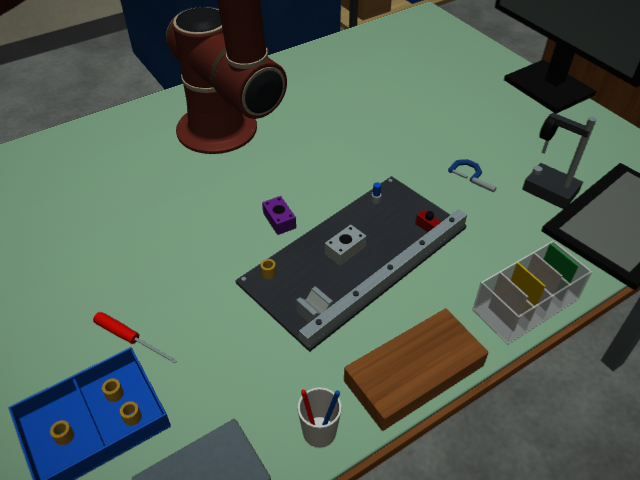

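View pics/top0.png

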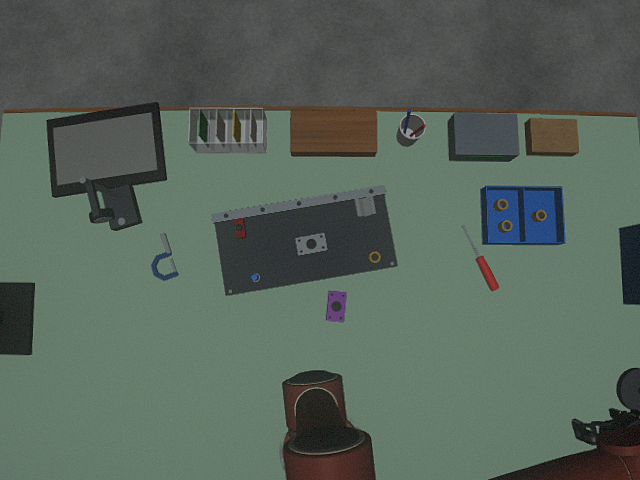

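The top view shows the stop at the left (240,228), the workpiece at (311,244), the V-block at (366,205), the plug gauge at (255,278) and the bush at (375,257). The scene view agrees. I'll zoom in to measure.

Run:
```python
import cv2
t=cv2.imread("pics/top0.png"); s=cv2.imread("pics/scene0.png")
cv2.imwrite("pics/topz.png",cv2.resize(t[180:300,205:405],None,fx=4,fy=4,interpolation=cv2.INTER_CUBIC))
cv2.imwrite("pics/scz.png",cv2.resize(s[170:355,230:475],None,fx=3.2,fy=3.2,interpolation=cv2.INTER_CUBIC))
```

```text
(no output)
```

View pics/topz.png

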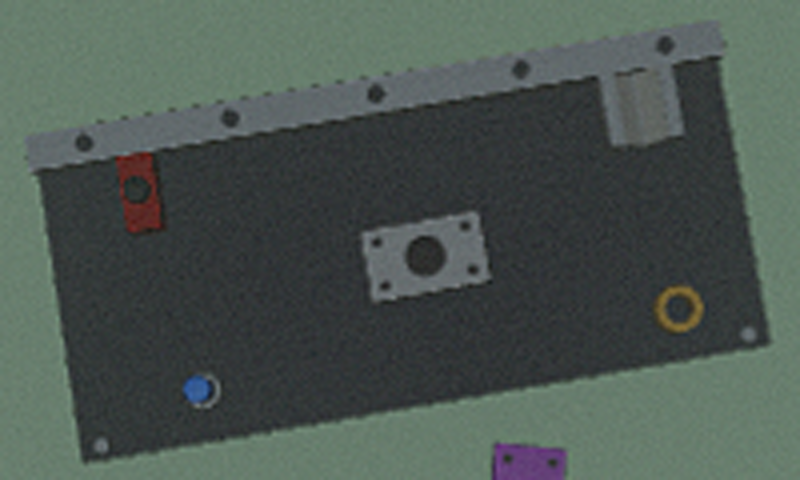

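View pics/scz.png

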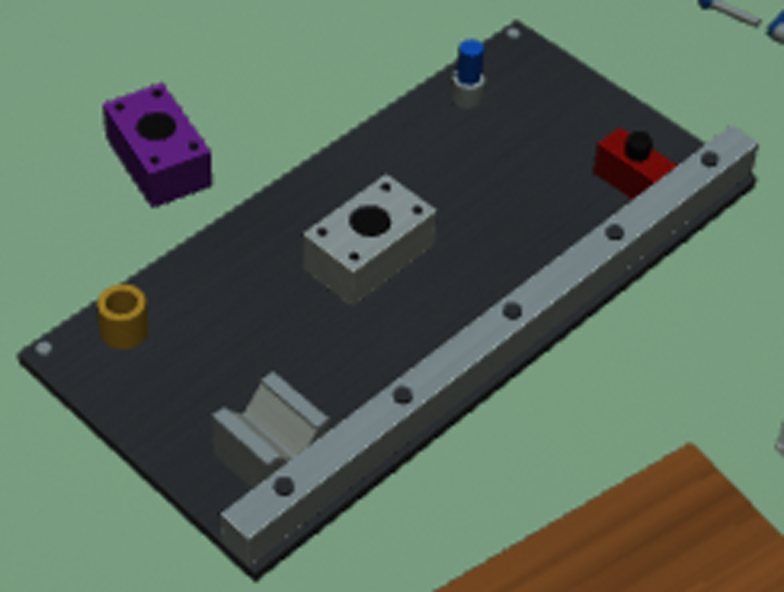

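```bash
cat > h.py <<'E'
import numpy as np, cv2
from scipy.optimize import least_squares
C={}
def setcam(n,d): C[n]=(d["camera_matrix"],np.array(d["D"]),np.array(d["cam_to_world"]))
def proj(n,P):
    K,D,T=C[n]; P=np.atleast_2d(P); p=(P-T[:3,3])@T[:3,:3]; p=p*[1,-1,-1]
    return cv2.projectPoints(p.reshape(-1,1,3),np.zeros(3),np.zeros(3),K,D)[0].reshape(-1,2)
def z2p(uv,o,s): return (np.array(uv)+.5)/s-.5+np.array(o)
def w(pose,L):
    x,y,a=pose; L=np.atleast_2d(L); c,s=np.cos(a),np.sin(a)
    return np.c_[x+c*L[:,0]-s*L[:,1], y+s*L[:,0]+c*L[:,1], L[:,2]]
def fit(obs,x0): # obs: (cam, local, pix)
    f=lambda q: np.concatenate([(proj(n,w(q,l))[0]-p) for n,l,p in obs])
    r=least_squares(f,x0,loss='soft_l1'); return r.x, r.fun.reshape(-1,2)
def unproj(n,uv,z):
    K,D,T=C[n]; u=cv2.undistortPoints(np.array(uv,float).reshape(-1,1,2),K,D).reshape(-1,2)
    d=np.c_[u[:,0],-u[:,1],-np.ones(len(u))]@T[:3,:3].T
    return T[:3,3]+d*((z-T[2,3])/d[:,2])[:,None]
E
python3 - <<'E'
from h import *; from station import eyes
for n in ("top","scene"): setcam(n,eyes.get_image(n))
T=lambda u,v: z2p((u,v),(205,180),4); S=lambda u,v: z2p((u,v),(230,170),3.2)
p=.012
f=[("top",(-.115,.24,p),T(82,463)),("top",(-.115,-.24,p),T(771,344)),("top",(.085,.24,p+.03),T(34,172)),("top",(.085,-.24,p+.03),T(721,57)),
("scene",(-.115,.24,p),S(515,20)),("scene",(-.115,-.24,p),S(20,355)),("scene",(.085,-.24,p+.03),S(222,517)),("scene",(.085,.24,p+.03),S(730,125))]
F,r=fit(f,[.6,0,.1]); print(F,np.degrees(F[2]));print(r.round(2))
for n in ("top","scene"):
    q,r=fit([o for o in f if o[0]==n],[.6,0,.1]); print(n,q)
a,b,h=.024,.04,.048
g=[("top",(a,b,h),T(362,233)),("top",(a,-b,h),T(478,211)),("top",(-a,-b,h),T(492,280)),("top",(-a,b,h),T(374,302)),
("scene",(-a,-b,h),S(304,236)),("scene",(-a,b,h),S(387,176)),("scene",(a,b,h),S(436,211)),("scene",(a,-b,h),S(352,270)),
("top",(0,0,h),T(426,256)),("scene",(0,0,h),S(370,220))]
Wp,r=fit(g,[.6,0,.1]); print("work",Wp,np.degrees(Wp[2]));print(r.round(2))
for n in ("top","scene"):
    q,r=fit([o for o in g if o[0]==n],[.6,0,.1]); print(n,q)
def loc(P):
    d=np.array(P[:2])-F[:2]; c,s=np.cos(F[2]),np.sin(F[2]); return np.array([c*d[0]+s*d[1],-s*d[0]+c*d[1]])
print("work in fix",loc(Wp),np.degrees(Wp[2]-F[2]))
# others
for nm,uvT,z in [("plug top",T(197,388),.062),("bush top",T(680,308),.042),("purple",T(531,450),.036),("stop TL",T(117,157),.042),("stop TR",T(152,153),.042),("stop BL",T(128,233),.042),("stop BR",T(163,230),.042),("vb NL",T(612,147),.052),("vb NR",T(683,135),.052)]:
    P=unproj("top",uvT,z)[0]; print(nm,P.round(4),loc(P).round(4))
for nm,uvT,z in [("plug top",S(471,46),.062),("bush top",S(122,300),.042),("stop c",S(639,140),.056),]:
    P=unproj("scene",uvT,z)[0]; print(nm,P.round(4),loc(P).round(4))
E
```

```text
[0.57098024 0.04998428 0.17453687] 10.000226059385108
[[ 0.31  0.6 ]
 [ 0.49  0.1 ]
 [-1.2   0.27]
 [ 1.13 -0.83]
 [ 0.61 -0.06]
 [-0.74 -0.01]
 [ 0.15 -0.36]
 [ 0.72  0.1 ]]
top [0.57114718 0.05057946 0.17105996]
scene [0.57074713 0.04958025 0.17732101]
work [0.55561363 0.0320103  0.18632889] 10.675859236238537
[[-0.17  0.05]
 [ 0.16  0.12]
 [-0.02  0.38]
 [ 0.05  0.36]
 [-0.56 -0.43]
 [-0.12 -0.43]
 [ 0.68  0.22]
 [ 0.54  1.22]
 [ 0.14  0.34]
 [ 0.18  0.97]]
top [0.55629279 0.03209042 0.18854135]
scene [0.55464217 0.03227712 0.18205211]
work in fix [-0.01825437 -0.01503246] 0.6756331768534286
plug top [0.4676 0.1825 0.062 ] [-0.0788  0.1485]
bush top [ 0.5223 -0.1384  0.042 ] [-0.0807 -0.1771]
purple [ 0.4272 -0.0382  0.036 ] [-0.1569 -0.0619]
stop TL [0.6241 0.2417 0.042 ] [0.0856 0.1796]
stop TR [0.6268 0.218  0.042 ] [0.0842 0.1558]
stop BL [0.5723 0.2333 0.042 ] [0.0331 0.1803]
stop BR [0.5744 0.2097 0.042 ] [0.0311 0.1567]
vb NL [ 0.63   -0.0925  0.052 ] [ 0.0334 -0.1505]
vb NR [ 0.6384 -0.1405  0.052 ] [ 0.0333 -0.1992]
plug top [0.4635 0.183  0.062 ] [-0.0828  0.1496]
bush top [ 0.519  -0.1376  0.042 ] [-0.0837 -0.1757]
stop c [0.5984 0.2262 0.056 ] [0.0576 0.1687]
```

Run:
```python
from scipy.spatial.transform import Rotation as R
import numpy as np
from station import ctrl
o=ctrl.get_obs();M=R.from_rotvec(o["tool_rot"]).as_matrix();print(M.round(3)); z=M[:,2];print("yaw of z",np.degrees(np.arctan2(z[1],z[0])), o["t"])
```

```text
[[-0.973 -0.     0.229]
 [-0.229  0.001 -0.973]
 [-0.    -1.    -0.001]]
yaw of z -76.77818722826436 0.2
```

Call:
play_rows(
  moves=[
    {"x":1.8,"y":3.1,"turn":-1.6,"jaw":4},
    {"x":1.8,"y":3.1,"turn":-1.6,"jaw":4},
    {"x":1.8,"y":3.1},
    {"x":1.8,"y":3.1},
    {"x":1.8,"y":3.1},
    {"x":1.8,"y":3.1},
    {"x":1.8,"y":3.1},
    {"x":1.8,"y":3.1},
  ],
)

```text
invalid input
```

Call:
play_rows(
  moves=[
    {"x":1.8,"y":3.1},
    {"x":1.8,"y":3.1},
    {"x":1.8,"y":3.1},
    {"x":1.8,"y":3.1},
    {"x":1.8,"y":3.1},
    {"x":1.8,"y":3.1},
    {"x":1.8,"y":3.1},
    {"x":1.8,"y":3.1},
  ],
)

```text
invalid input
```

Call:
play_rows(
  moves=[
    {"x":1.8,"y":3.1,"z":0,"turn":-1.6,"jaw":4},
    {"x":1.8,"y":3.1,"z":0,"turn":-1.6,"jaw":4},
    {"x":1.8,"y":3.1,"z":0,"turn":0,"jaw":4},
    {"x":1.8,"y":3.1,"z":0,"turn":0,"jaw":4},
    {"x":1.8,"y":3.1,"z":0,"turn":0,"jaw":4},
    {"x":1.8,"y":3.1,"z":0,"turn":0,"jaw":4},
    {"x":1.8,"y":3.1,"z":0,"turn":0,"jaw":4},
    {"x":1.8,"y":3.1,"z":0,"turn":0,"jaw":4},
  ],
)

```text
t: 0.87
tool_pos: [0.2874, -0.3587, 0.2311]
tool_rot: [-0.186, 2.13, -2.13]
contact_force: [1.8, 0.1, 0.5]
opening: 0.0402
```

Call:
play_rows(
  moves=[
    {"x":1.8,"y":3.2,"z":0,"turn":0,"jaw":4},
    {"x":1.8,"y":3.2,"z":0,"turn":0,"jaw":4},
    {"x":1.8,"y":3.2,"z":0,"turn":0,"jaw":4},
    {"x":1.8,"y":3.2,"z":0,"turn":0,"jaw":4},
    {"x":1.8,"y":3.2,"z":0,"turn":0,"jaw":4},
    {"x":1.8,"y":3.2,"z":0,"turn":0,"jaw":4},
    {"x":1.8,"y":3.2,"z":0,"turn":0,"jaw":4},
    {"x":1.8,"y":3.2,"z":0,"turn":0,"jaw":4},
  ],
)

```text
t: 1.53
tool_pos: [0.4314, -0.1026, 0.2314]
tool_rot: [-0.186, 2.129, -2.13]
contact_force: [0.8, 0.1, -0.2]
opening: 0.0398
```

Call:
play_rows(
  moves=[
    {"x":1.7,"y":3.1,"z":-2,"turn":0,"jaw":4},
    {"x":1.7,"y":3.1,"z":-2,"turn":0,"jaw":4},
    {"x":1.7,"y":3.1,"z":-2,"turn":0,"jaw":4},
    {"x":1.7,"y":3.1,"z":-2,"turn":0,"jaw":4},
    {"x":0,"y":0,"z":-2,"turn":0,"jaw":4},
    {"x":0,"y":0,"z":0,"turn":0,"jaw":4},
    {"x":0,"y":0,"z":0,"turn":0,"jaw":4},
  ],
)

```text
t: 2.12
tool_pos: [0.4978, 0.0199, 0.13]
tool_rot: [-0.191, 2.132, -2.131]
contact_force: [-0.3, -0.7, -0.0]
opening: 0.0399
```

Run:
```python
from station import ctrl, eyes
import cv2
for n in ("scene","top"):
    d=eyes.get_image(n); cv2.imwrite(f"pics/{n}1.png",d["img"][:,:,::-1])
t=cv2.imread("pics/top1.png"); s=cv2.imread("pics/scene1.png")
cv2.imwrite("pics/scz1.png",cv2.resize(s[130:355,200:475],None,fx=2.6,fy=2.6,interpolation=cv2.INTER_CUBIC))
```

```text
(no output)
```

View pics/scz1.png

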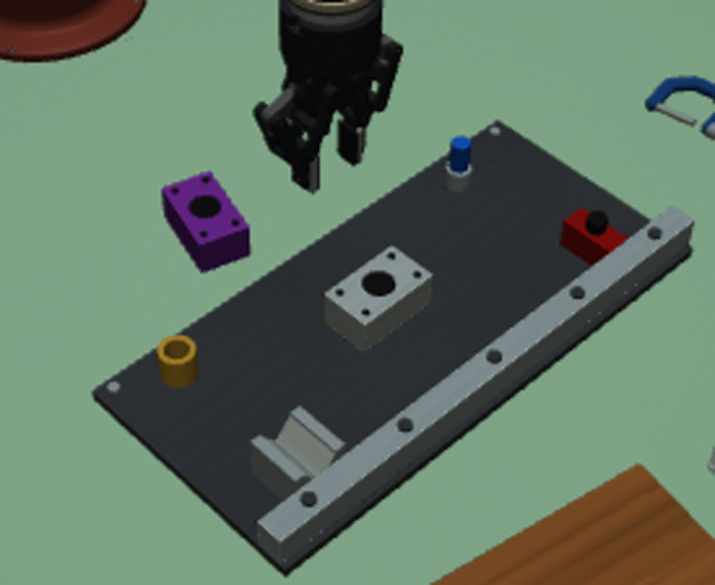

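The hand is above and behind the block, its fingers around (305,185) and (352,155) in the crop. The area below is clear, so I'll lower it.

Call:
play_rows(
  moves=[
    {"x":0,"y":0,"z":-3,"turn":0,"jaw":4},
    {"x":0,"y":0,"z":-3,"turn":0,"jaw":4},
    {"x":0,"y":0,"z":-2.5,"turn":0,"jaw":4},
    {"x":0,"y":0,"z":-1.5,"turn":0,"jaw":4},
    {"x":0,"y":0,"z":-0.8,"turn":0,"jaw":4},
    {"x":0,"y":0,"z":0,"turn":0,"jaw":4},
    {"x":0,"y":0,"z":0,"turn":0,"jaw":4},
  ],
)

```text
t: 2.8
tool_pos: [0.5, 0.0189, 0.0248]
tool_rot: [-0.183, 2.129, -2.13]
contact_force: [0.7, -0.6, 0.2]
opening: 0.0398
```

Call:
play_rows(
  moves=[
    {"x":0,"y":0,"z":-0.5,"turn":0,"jaw":4},
    {"x":0.5,"y":0.14,"z":-0.1,"turn":0,"jaw":4},
    {"x":0.6,"y":0.11,"z":0,"turn":0,"jaw":4},
    {"x":0.5,"y":0.09,"z":0,"turn":0,"jaw":4},
    {"x":0.3,"y":0.05,"z":0,"turn":0,"jaw":4},
    {"x":0.3,"y":0.05,"z":0,"turn":0,"jaw":4},
    {"x":0.3,"y":0.05,"z":0,"turn":0,"jaw":4},
    {"x":0.3,"y":0.05,"z":0,"turn":0,"jaw":4},
  ],
)

```text
t: 3.47
tool_pos: [0.5268, 0.0251, 0.0171]
tool_rot: [-0.188, 2.13, -2.13]
contact_force: [-1.5, -0.2, 1.3]
opening: 0.0397
```

Call:
play_rows(
  moves=[
    {"x":0.5,"y":0.09,"z":0,"turn":0,"jaw":4},
    {"x":0.5,"y":0.09,"z":0,"turn":0,"jaw":4},
    {"x":0.5,"y":0.09,"z":0,"turn":0,"jaw":4},
    {"x":0.5,"y":0.09,"z":0,"turn":0,"jaw":4},
    {"x":0.5,"y":0.09,"z":0,"turn":0,"jaw":4},
    {"x":0.5,"y":0.09,"z":0,"turn":0,"jaw":4},
  ],
)

```text
t: 3.97
tool_pos: [0.5574, 0.0305, 0.0172]
tool_rot: [-0.187, 2.13, -2.13]
contact_force: [-1.3, -0.3, -0.1]
opening: 0.0401
```

```bash
cat > shot.py <<'E'
import sys,cv2
from station import ctrl, eyes
k=sys.argv[1]
d=eyes.get_image("scene")["img"][:,:,::-1]
t=eyes.get_image("top")["img"][:,:,::-1]
cv2.imwrite(f"pics/scene{k}.png",d); cv2.imwrite(f"pics/top{k}.png",t)
cv2.imwrite(f"pics/scz{k}.png",cv2.resize(d[170:355,230:475],None,fx=3.2,fy=3.2,interpolation=cv2.INTER_CUBIC))
cv2.imwrite(f"pics/topz{k}.png",cv2.resize(t[180:300,205:405],None,fx=4,fy=4,interpolation=cv2.INTER_CUBIC))
o=ctrl.get_obs(); print(o["t"],o["tool_pos"],o["contact_force"])
E
python3 shot.py 2
```

```text
4.0667 [0.55823708 0.03048205 0.01765238] [-0.25884717 -1.12792805  0.11457124]
```

View pics/scz2.png

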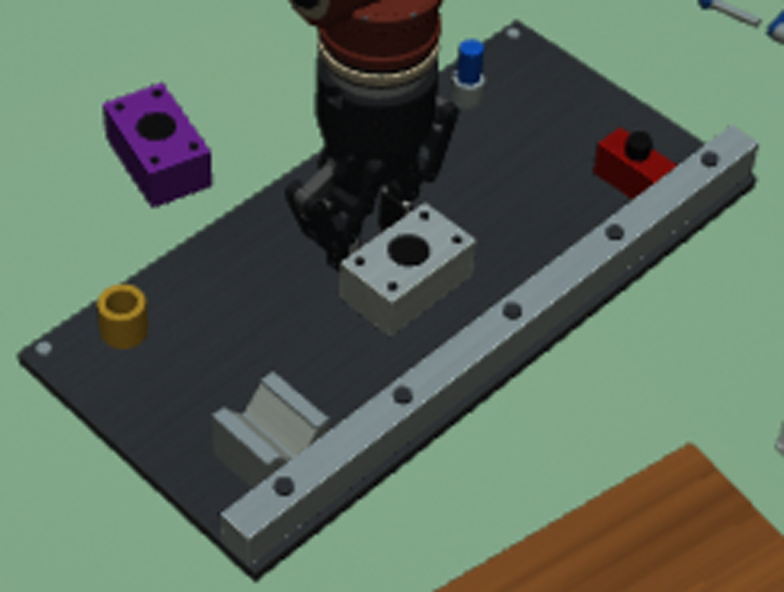

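The block (corners at about (340,265), (424,205), (475,240) and (390,295) in the crop) moves squarely with both fingers. I'll measure the remaining gap.

```bash
cat > blk.py <<'E'
from h import *; from station import eyes
import sys,json
def run(sc,tp=[]):
    import pickle,os
    for n in ("top","scene"):
        if n not in C:
            if os.path.exists("cam.pkl"): C.update(pickle.load(open("cam.pkl","rb")))
            else: setcam(n,eyes.get_image(n))
    pickle.dump(C,open("cam.pkl","wb"))
    S=lambda u: z2p(u,(230,170),3.2); T=lambda u: z2p(u,(205,180),4)
    a,b,h=.024,.04,.048
    L=[(-a,-b,h),(-a,b,h),(a,b,h),(a,-b,h),(0,0,h)]
    g=[("scene",l,S(u)) for l,u in zip(L,sc) if u]+[("top",l,T(u)) for l,u in zip(L,tp) if u]
    F=np.array([0.57098,0.04998,.17454])
    q,r=fit(g,[.6,.05,.17]); d=q[:2]-F[:2]; c,s=np.cos(F[2]),np.sin(F[2])
    print("local",(c*d[0]+s*d[1]).round(4),(-s*d[0]+c*d[1]).round(4),"rel yaw",np.degrees(q[2]-F[2]).round(2)); print(r.round(2).tolist())
E
python3 -c "
from blk import *
run([(340,265),(424,205),(475,240),(390,295),(409,249)])"
```

```text
local 0.0161 -0.0147 rel yaw 0.05
[[-0.41, -0.9], [0.01, -1.17], [0.44, -0.09], [0.31, 2.45], [-0.34, 0.58]]
```

Call:
play_rows(
  moves=[
    {"x":0.5,"y":0.09,"z":0,"turn":0,"jaw":4},
    {"x":0.5,"y":0.09,"z":0,"turn":0,"jaw":4},
    {"x":0.5,"y":0.09,"z":0,"turn":0,"jaw":4},
    {"x":0.5,"y":0.09,"z":0,"turn":0,"jaw":4},
    {"x":0.5,"y":0.09,"z":0,"turn":0,"jaw":4},
    {"x":0.5,"y":0.09,"z":0,"turn":0,"jaw":4},
    {"x":0.5,"y":0.09,"z":0,"turn":0,"jaw":4},
  ],
)

```text
t: 4.75
tool_pos: [0.5925, 0.0368, 0.0172]
tool_rot: [-0.187, 2.13, -2.13]
contact_force: [-1.2, -0.8, -1.5]
opening: 0.0398
```

Call:
play_rows(
  moves=[
    {"x":0.2,"y":0.035,"z":0,"turn":0,"jaw":4},
    {"x":0.2,"y":0.035,"z":0,"turn":0,"jaw":4},
  ],
)

```text
t: 4.92
tool_pos: [0.5963, 0.0374, 0.0174]
tool_rot: [-0.187, 2.13, -2.13]
contact_force: [-2.2, -0.1, 0.9]
opening: 0.0399
```

```bash
python3 shot.py 3
```

```text
5.0167 [0.59658933 0.03744691 0.01752238] [ 1.09993352 -0.16007322  0.17870027]
```

View pics/scz3.png

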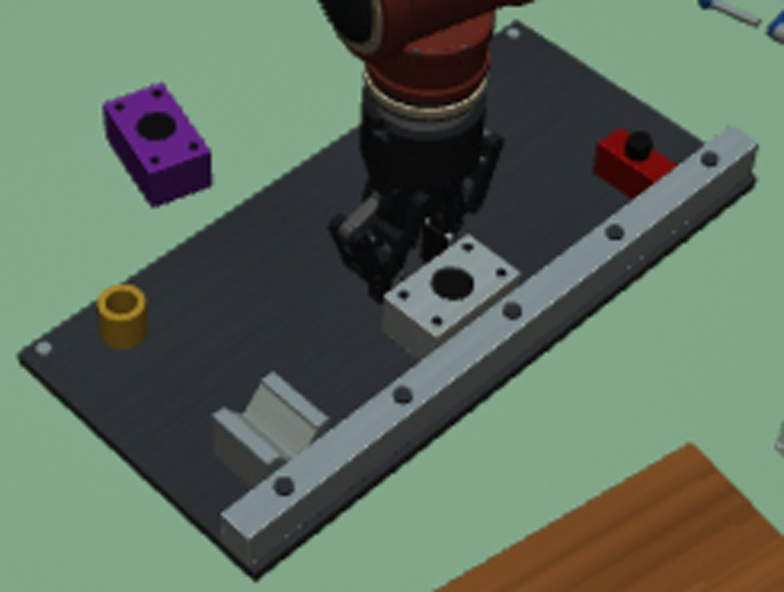

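The block's right edge still stands slightly off the rail at about (470,310) in the crop. I'll creep forward while watching the force.

Call:
play_rows(
  moves=[
    {"x":0.15,"y":0.03,"z":0,"turn":0,"jaw":4},
    {"x":0.15,"y":0.03,"z":0,"turn":0,"jaw":4},
  ],
)

```text
t: 5.18
tool_pos: [0.5989, 0.0379, 0.0174]
tool_rot: [-0.187, 2.13, -2.13]
contact_force: [-2.3, -0.4, 0.3]
opening: 0.0398
```

Call:
play_rows(
  moves=[
    {"x":0.15,"y":0.03,"z":0,"turn":0,"jaw":4},
  ],
)

```text
t: 5.27
tool_pos: [0.5994, 0.0381, 0.0173]
tool_rot: [-0.19, 2.131, -2.132]
contact_force: [-9.8, -2.0, 6.3]
opening: 0.0401
```

Call:
play_rows(
  moves=[
    {"x":0.1,"y":0.02,"z":0,"turn":0,"jaw":4},
  ],
)

```text
t: 5.35
tool_pos: [0.5994, 0.0381, 0.0171]
tool_rot: [-0.194, 2.132, -2.133]
contact_force: [-11.9, -2.8, 8.8]
opening: 0.0402
```

Call:
play_rows(
  moves=[
    {"x":0.1,"y":0.02,"z":0,"turn":0,"jaw":4},
    {"x":0,"y":0,"z":0,"turn":0,"jaw":4},
  ],
)

```text
t: 5.52
tool_pos: [0.5993, 0.0381, 0.0168]
tool_rot: [-0.196, 2.133, -2.135]
contact_force: [-12.6, -2.6, 8.3]
opening: 0.0401
```

```bash
python3 shot.py 4
```

```text
5.6167 [0.599302   0.03809595 0.01679858] [-12.3465648   -2.66210732   8.20509971]
```

View pics/scz4.png

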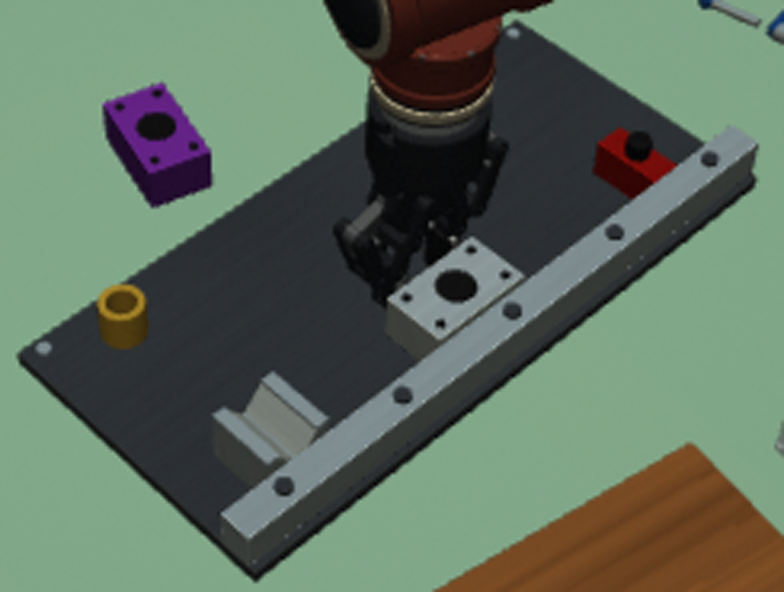

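View pics/topz4.png

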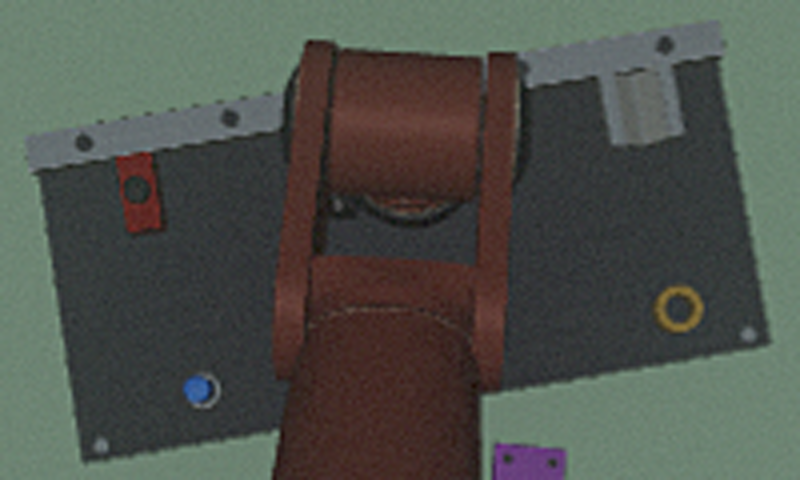

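The block is flush along the rail. I'll back off, go up, close the jaw and look.

Call:
play_rows(
  moves=[
    {"x":-0.3,"y":-0.05,"z":0,"turn":0,"jaw":4},
    {"x":-0.6,"y":-0.1,"z":0,"turn":0,"jaw":4},
    {"x":-1.2,"y":-0.2,"z":0,"turn":0,"jaw":4},
    {"x":-1.5,"y":-0.3,"z":0.5,"turn":0,"jaw":4},
    {"x":-1,"y":-1,"z":3,"turn":0,"jaw":4},
    {"x":0,"y":-3,"z":3,"turn":0,"jaw":0},
    {"x":0,"y":-3,"z":3,"turn":0,"jaw":0},
    {"x":0,"y":-3,"z":1,"turn":0,"jaw":0},
  ],
)

```text
t: 6.28
tool_pos: [0.5591, -0.068, 0.1269]
tool_rot: [-0.178, 2.122, -2.128]
contact_force: [0.8, -0.2, 0.5]
opening: 0.0041
```

```bash
python3 shot.py 5
```

```text
6.3833 [ 0.55912104 -0.07058491  0.12568084] [0.94723736 1.04300084 0.38954243]
```

View pics/scz5.png

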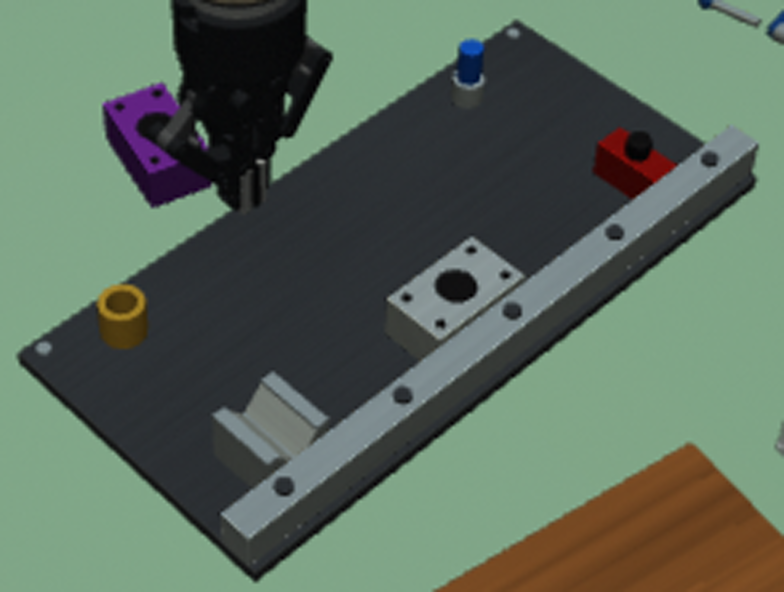

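View pics/topz5.png

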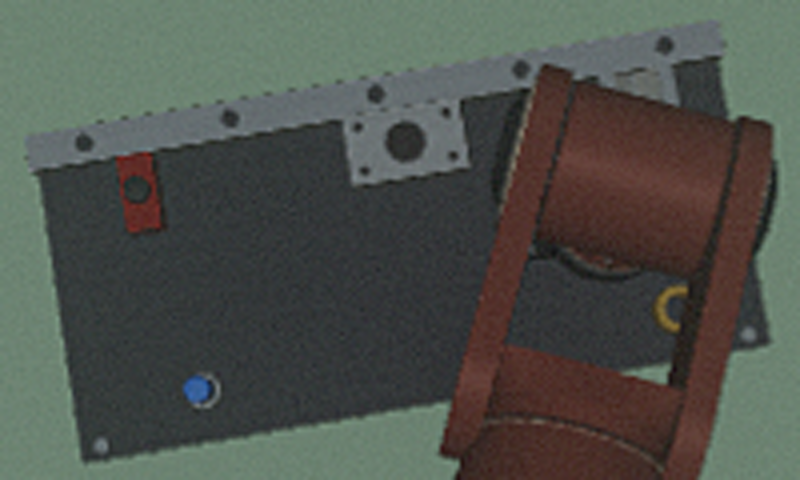

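```bash
python3 -c "
from blk import *
run([(387,299),(472,237),(523,272),None,(457,286)],[(469,166)and None,None,None,None,None])
run([None]*5,[(469,166),(352,187),(344,121),(461,99),(406,142)])"
```

```text
local 0.0592 -0.0138 rel yaw 1.24
[[-0.04, 0.0], [-0.5, -0.71], [0.78, 0.52], [-0.13, 0.08]]
local 0.0605 -0.0149 rel yaw -0.38
[[0.47, 0.48], [0.37, 0.09], [-0.48, -0.8], [-0.49, -0.11], [0.1, 0.21]]
```

Block centre is at fixture-local (0.060, -0.0145), flush within measurement noise, with its face at about 0.084. Next I'll move behind its right end.

Call:
play_rows(
  moves=[
    {"x":2.9,"y":1.6,"z":0,"turn":0,"jaw":0},
    {"x":2.9,"y":1.6,"z":0,"turn":0,"jaw":0},
    {"x":2.9,"y":1.6,"z":0,"turn":0,"jaw":0},
    {"x":0,"y":0,"z":-2,"turn":0,"jaw":0},
    {"x":0,"y":0,"z":-2,"turn":0,"jaw":0},
    {"x":0,"y":0,"z":0,"turn":0,"jaw":0},
    {"x":0,"y":0,"z":0,"turn":0,"jaw":0},
  ],
)

```text
t: 6.97
tool_pos: [0.6417, -0.0179, 0.0788]
tool_rot: [-0.192, 2.133, -2.13]
contact_force: [-0.2, 0.3, -0.6]
opening: 0.0002
```

```bash
python3 shot.py 6
cat > loc.py <<'E'
import numpy as np
from station import ctrl
from scipy.spatial.transform import Rotation as R
o=ctrl.get_obs(); p=o["tool_pos"]; d=p[:2]-[.57098,.04998]; c,s=np.cos(.17454),np.sin(.17454)
M=R.from_rotvec(o["tool_rot"]).as_matrix()
print("t",o["t"],"tcp",p.round(4),"local",(c*d[0]+s*d[1]).round(4),(-s*d[0]+c*d[1]).round(4),"yaw",np.degrees(np.arctan2(M[1,2],M[0,2])).round(2),o["opening"],o["contact_force"].round(1))
E
python3 loc.py
```

```text
7.0667 [ 0.64362522 -0.01855157  0.08185581] [0.66289445 0.0216772  0.40226282]
t 7.0667 tcp [ 0.6436 -0.0186  0.0819] local 0.0596 -0.0801 yaw -79.97 5.939692553209309e-05 [0.7 0.  0.4]
```

View pics/scz6.png

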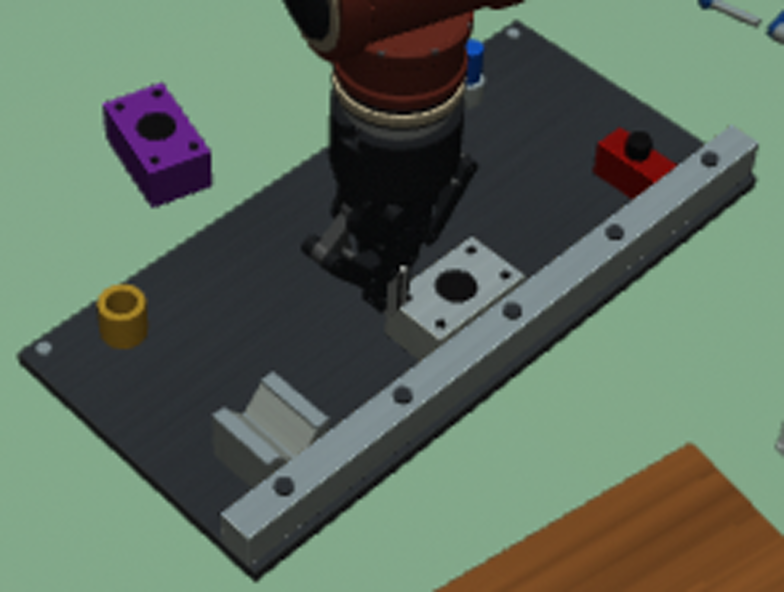

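Fingertips are at crop (385,300), just behind the block's right end. I'll shift 6 mm away from it and go down.

Call:
play_rows(
  moves=[
    {"x":0.2,"y":-0.6,"z":0,"turn":0,"jaw":0},
    {"x":0,"y":0,"z":-1.5,"turn":0,"jaw":0},
    {"x":0,"y":0,"z":-1.5,"turn":0,"jaw":0},
    {"x":0,"y":0,"z":-1.5,"turn":0,"jaw":0},
    {"x":0,"y":0,"z":-1,"turn":0,"jaw":0},
    {"x":0,"y":0,"z":0,"turn":0,"jaw":0},
    {"x":0,"y":0,"z":0,"turn":0,"jaw":0},
  ],
)

```text
t: 7.65
tool_pos: [0.6442, -0.0245, 0.0242]
tool_rot: [-0.19, 2.132, -2.13]
contact_force: [0.1, 0.1, 1.1]
opening: 0.0002
```

```bash
python3 shot.py 7; python3 loc.py
```

```text
7.75 [ 0.64583434 -0.02473389  0.02649399] [-0.04935519 -0.08810646 -0.06825635]
t 7.75 tcp [ 0.6458 -0.0247  0.0265] local 0.0607 -0.0866 yaw -79.97 0.00037583505560300596 [-0.  -0.1 -0.1]
```

View pics/scz7.png

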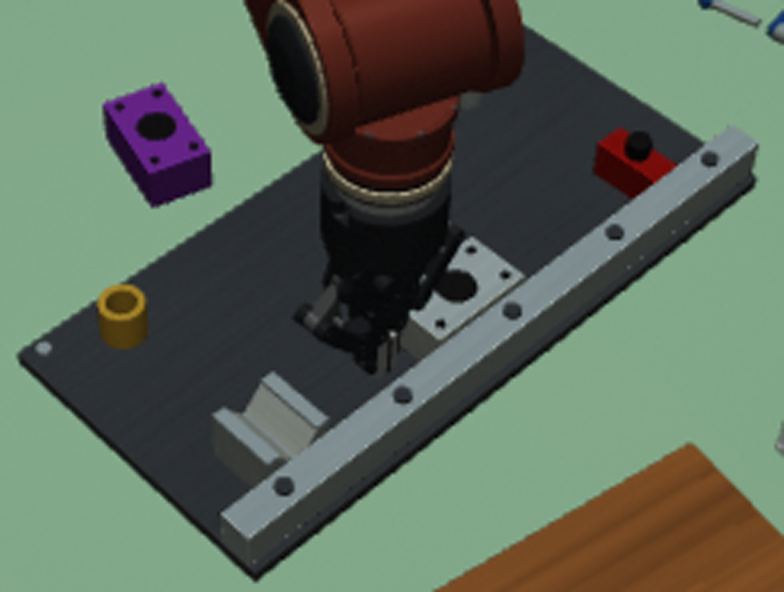

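Call:
play_rows(
  moves=[
    {"x":-0.08,"y":0.5,"z":-0.2,"turn":0,"jaw":0},
    {"x":-0.09,"y":0.5,"z":0,"turn":0,"jaw":0},
    {"x":-0.08,"y":0.5,"z":0,"turn":0,"jaw":0},
    {"x":-0.05,"y":0.3,"z":0,"turn":0,"jaw":0},
    {"x":-0.05,"y":0.3,"z":0,"turn":0,"jaw":0},
    {"x":-0.05,"y":0.3,"z":0,"turn":0,"jaw":0},
    {"x":-0.05,"y":0.3,"z":0,"turn":0,"jaw":0},
  ],
)

```text
t: 8.33
tool_pos: [0.6412, 0.0022, 0.0247]
tool_rot: [-0.186, 2.129, -2.13]
contact_force: [-0.1, -2.6, 0.7]
opening: -0.0001
```

Call:
play_rows(
  moves=[
    {"x":-0.08,"y":0.5,"z":0,"turn":0,"jaw":0},
    {"x":-0.08,"y":0.5,"z":0,"turn":0,"jaw":0},
    {"x":-0.08,"y":0.5,"z":0,"turn":0,"jaw":0},
    {"x":-0.08,"y":0.5,"z":0,"turn":0,"jaw":0},
    {"x":-0.08,"y":0.5,"z":0,"turn":0,"jaw":0},
    {"x":-0.08,"y":0.5,"z":0,"turn":0,"jaw":0},
  ],
)

```text
t: 8.83
tool_pos: [0.6361, 0.0328, 0.0242]
tool_rot: [-0.187, 2.13, -2.13]
contact_force: [0.2, -2.0, 1.1]
opening: -0.0001
```

```bash
python3 shot.py 8; python3 loc.py
```

```text
8.9333 [0.6357302  0.03357459 0.02390121] [-0.28363676 -0.21223656  0.03280525]
t 8.9333 tcp [0.6357 0.0336 0.0239] local 0.0609 -0.0274 yaw -79.93 0.00015861546009748116 [-0.3 -0.2  0. ]
```

View pics/scz8.png

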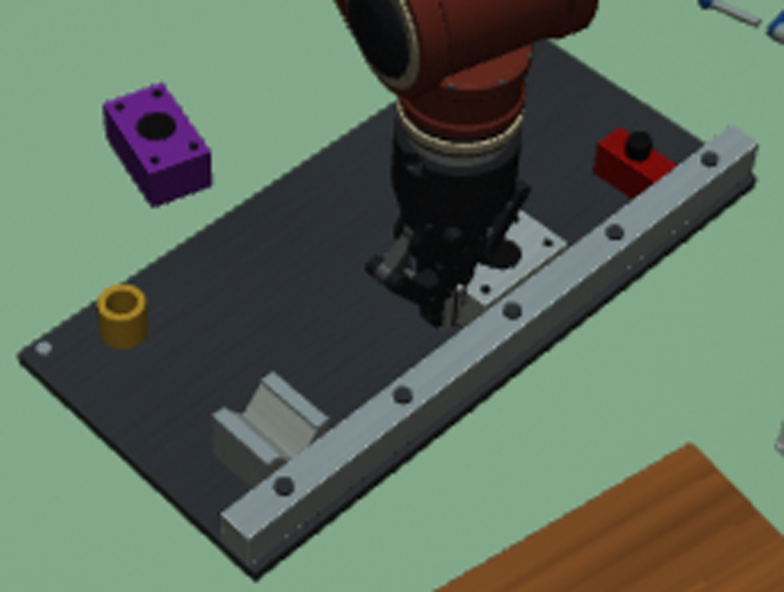

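View pics/topz8.png

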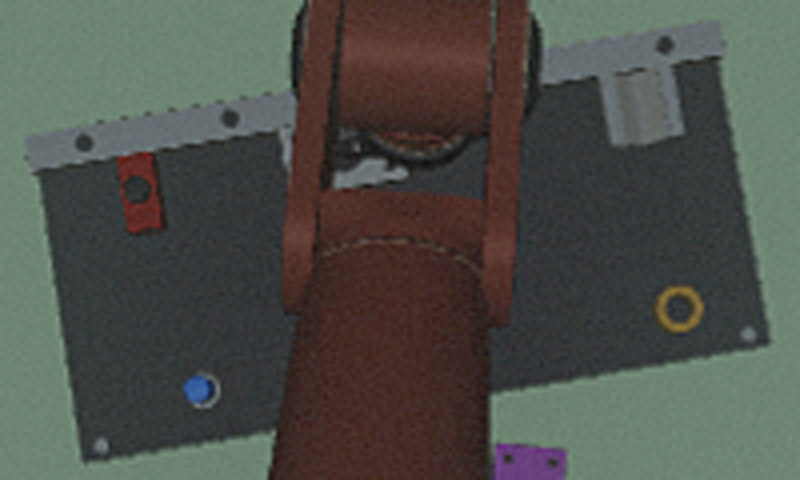

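The block slides along the rail without opening a gap, its leading corner at (566,244) in the crop. Carrying on.

Call:
play_rows(
  moves=[
    {"x":-0.08,"y":0.5,"z":0,"turn":0,"jaw":0},
    {"x":-0.08,"y":0.5,"z":0,"turn":0,"jaw":0},
    {"x":-0.08,"y":0.5,"z":0,"turn":0,"jaw":0},
    {"x":-0.08,"y":0.5,"z":0,"turn":0,"jaw":0},
    {"x":-0.08,"y":0.5,"z":0,"turn":0,"jaw":0},
    {"x":-0.08,"y":0.5,"z":0,"turn":0,"jaw":0},
    {"x":-0.08,"y":0.5,"z":0,"turn":0,"jaw":0},
    {"x":-0.08,"y":0.5,"z":0,"turn":0,"jaw":0},
  ],
)

```text
t: 9.6
tool_pos: [0.6295, 0.0729, 0.024]
tool_rot: [-0.187, 2.13, -2.13]
contact_force: [-0.7, -1.9, -1.0]
opening: 0.0
```

Call:
play_rows(
  moves=[
    {"x":-0.08,"y":0.5,"z":0,"turn":0,"jaw":0},
    {"x":-0.08,"y":0.5,"z":0,"turn":0,"jaw":0},
    {"x":-0.08,"y":0.5,"z":0,"turn":0,"jaw":0},
    {"x":-0.08,"y":0.5,"z":0,"turn":0,"jaw":0},
    {"x":-0.08,"y":0.5,"z":0,"turn":0,"jaw":0},
    {"x":-0.08,"y":0.5,"z":0,"turn":0,"jaw":0},
    {"x":-0.05,"y":0.3,"z":0,"turn":0,"jaw":0},
  ],
)

```text
t: 10.18
tool_pos: [0.6243, 0.1059, 0.0242]
tool_rot: [-0.187, 2.13, -2.13]
contact_force: [-0.9, -1.6, 0.3]
opening: -0.0002
```

```bash
python3 shot.py 9; python3 loc.py
```

```text
10.2833 [0.62459954 0.10615817 0.02433226] [-0.05055962  0.76403997 -0.38041018]
t 10.2833 tcp [0.6246 0.1062 0.0243] local 0.0626 0.046 yaw -79.95 0.0001373911189345107 [-0.1  0.8 -0.4]
```

View pics/scz9.png

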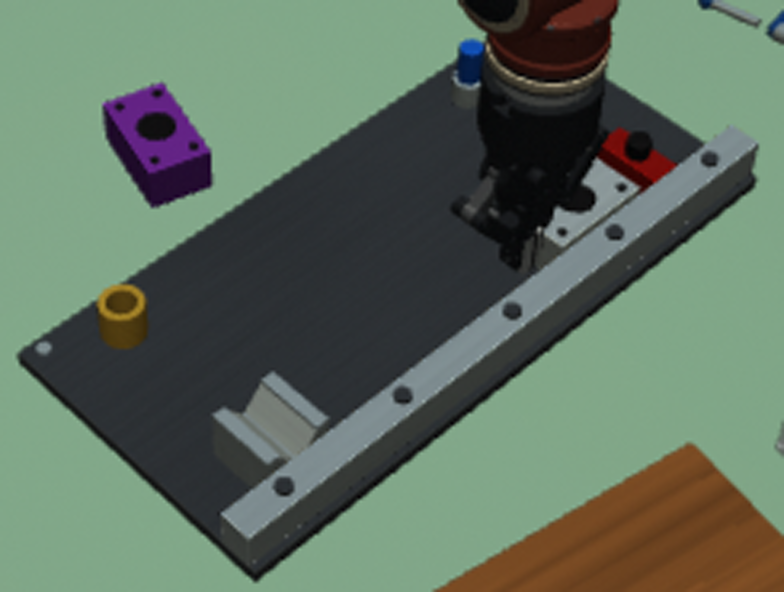

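About 16 mm remain to the stop (red edge at (665,185) in the crop, block corner at (640,190)). I'll slow down here.

Call:
play_rows(
  moves=[
    {"x":-0.05,"y":0.3,"z":0,"turn":0,"jaw":0},
    {"x":-0.05,"y":0.3,"z":0,"turn":0,"jaw":0},
    {"x":-0.05,"y":0.3,"z":0,"turn":0,"jaw":0},
    {"x":-0.03,"y":0.2,"z":0,"turn":0,"jaw":0},
    {"x":-0.03,"y":0.2,"z":0,"turn":0,"jaw":0},
  ],
)

```text
t: 10.7
tool_pos: [0.6226, 0.1184, 0.0244]
tool_rot: [-0.186, 2.13, -2.13]
contact_force: [0.2, -1.7, 0.1]
opening: -0.0003
```

Call:
play_rows(
  moves=[
    {"x":-0.03,"y":0.15,"z":0,"turn":0,"jaw":0},
  ],
)

```text
t: 10.78
tool_pos: [0.6223, 0.1199, 0.0244]
tool_rot: [-0.186, 2.13, -2.13]
contact_force: [1.0, -1.2, 0.6]
opening: 0.0003
```

Call:
play_rows(
  moves=[
    {"x":-0.03,"y":0.15,"z":0,"turn":0,"jaw":0},
  ],
)

```text
t: 10.87
tool_pos: [0.622, 0.1214, 0.0244]
tool_rot: [-0.186, 2.13, -2.13]
contact_force: [-0.4, -2.2, 1.3]
opening: -0.0003
```

Call:
play_rows(
  moves=[
    {"x":-0.02,"y":0.1,"z":0,"turn":0,"jaw":0},
  ],
)

```text
t: 10.95
tool_pos: [0.6218, 0.1215, 0.0244]
tool_rot: [-0.187, 2.127, -2.132]
contact_force: [0.8, -6.2, 2.4]
opening: -0.0002
```

Force is rising at the expected spot. One more small step, then I'll look.

Call:
play_rows(
  moves=[
    {"x":-0.02,"y":0.1,"z":0,"turn":0,"jaw":0},
    {"x":-0.01,"y":0.05,"z":0,"turn":0,"jaw":0},
    {"x":0,"y":0,"z":0,"turn":0,"jaw":0},
  ],
)

```text
t: 11.2
tool_pos: [0.6217, 0.1215, 0.0245]
tool_rot: [-0.187, 2.125, -2.134]
contact_force: [0.2, -8.4, 1.5]
opening: -0.0001
```

```bash
python3 shot.py 10; python3 loc.py
```

```text
11.3 [0.62163447 0.12151437 0.0244954 ] [  0.95979247 -10.01116511   1.54679666]
t 11.3 tcp [0.6216 0.1215 0.0245] local 0.0623 0.0617 yaw -79.97 -5.0917607475992714e-05 [  1.  -10.    1.5]
```

View pics/scz10.png

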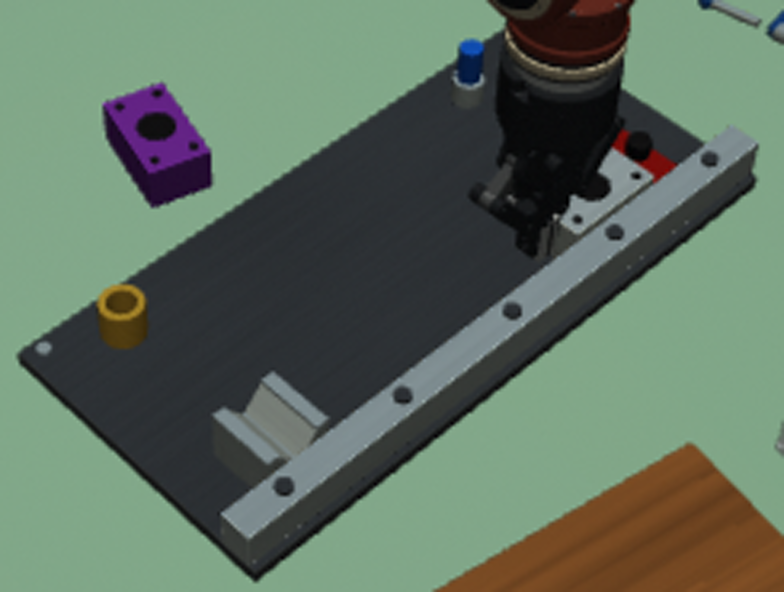

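The block's end meets the stop, and TCP local y of 0.0617 matches the predicted 0.062. Backing away now to inspect.

Call:
play_rows(
  moves=[
    {"x":0.05,"y":-0.3,"z":0,"turn":0,"jaw":0},
    {"x":0.17,"y":-1,"z":0,"turn":0,"jaw":0},
    {"x":0.3,"y":-2,"z":0,"turn":0,"jaw":0},
    {"x":0,"y":-1,"z":3,"turn":0,"jaw":0},
    {"x":-1,"y":-2,"z":3,"turn":0,"jaw":0},
    {"x":-3,"y":-2,"z":3,"turn":0,"jaw":0},
    {"x":-3,"y":-2,"z":0,"turn":0,"jaw":0},
    {"x":-3,"y":-2,"z":0,"turn":0,"jaw":0},
  ],
)

```text
t: 11.97
tool_pos: [0.5307, 0.0021, 0.1136]
tool_rot: [-0.182, 2.127, -2.128]
contact_force: [0.7, -1.0, -0.6]
opening: -0.0002
```

```bash
python3 shot.py 11; python3 loc.py
python3 - <<'E'
import cv2
s=cv2.imread("pics/scene11.png");t=cv2.imread("pics/top11.png")
a=cv2.resize(s[195:265,380:470],None,fx=6,fy=6,interpolation=cv2.INTER_CUBIC);b=cv2.resize(t[200:260,215:305],None,fx=6,fy=6,interpolation=cv2.INTER_CUBIC)
cv2.imwrite("pics/sz11.png",a);cv2.imwrite("pics/tz11.png",b)
E
```

```text
12.0667 [0.52537018 0.00150233 0.10930927] [ 0.09497457 -0.09957692 -0.07966616]
t 12.0667 tcp [0.5254 0.0015 0.1093] local -0.0533 -0.0398 yaw -80.13 0.00013459581043727482 [ 0.1 -0.1 -0.1]
```

View pics/sz11.png

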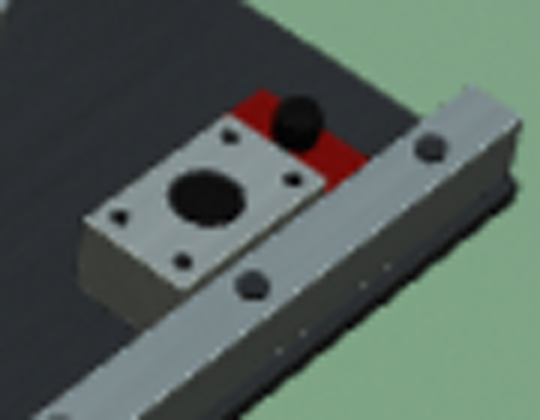

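View pics/tz11.png

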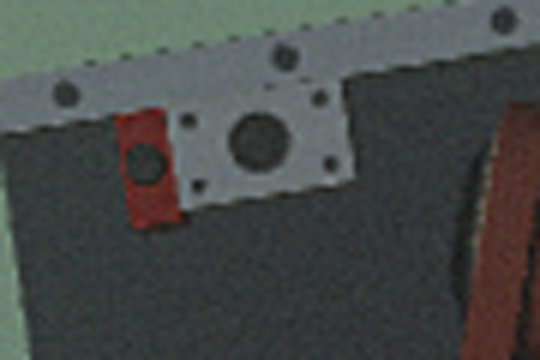

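View pics/scz11.png

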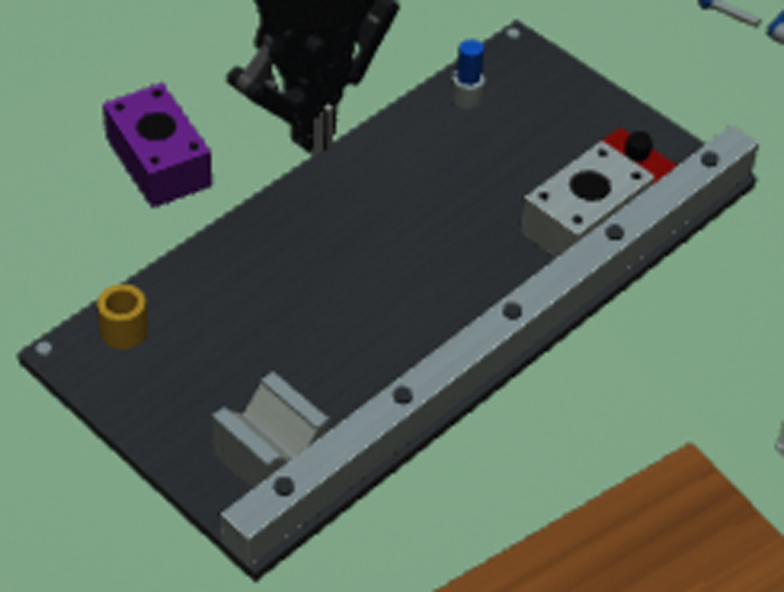

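The picture shows the block touching the red stop at (290,150), with its upper long edge parallel to the rail edge at a constant 11–12 px. That matches the 6 mm height difference, so it looks flush. As a check I'll lightly press against the rail again with two fingers and compare the contact position (local x ≈ 0.0259 before).

Call:
play_rows(
  moves=[
    {"x":0.1,"y":3,"z":0,"turn":0,"jaw":3},
    {"x":0.1,"y":3,"z":0,"turn":0,"jaw":3},
    {"x":0.1,"y":3,"z":0,"turn":0,"jaw":3},
    {"x":0.2,"y":3,"z":0,"turn":0,"jaw":3},
    {"x":0.2,"y":3.3,"z":0,"turn":0,"jaw":3},
    {"x":0,"y":0,"z":0,"turn":0,"jaw":3},
    {"x":0,"y":0,"z":0,"turn":0,"jaw":3},
  ],
)

```text
t: 12.65
tool_pos: [0.5369, 0.1575, 0.1108]
tool_rot: [-0.19, 2.129, -2.128]
contact_force: [0.6, -0.2, -0.6]
opening: 0.0303
```

```bash
python3 loc.py
```

```text
t 12.65 tcp [0.5369 0.1575 0.1108] local -0.0149 0.1118 yaw -79.8 0.030335919803135342 [ 0.6 -0.2 -0.6]
```

Call:
play_rows(
  moves=[
    {"x":-0.2,"y":-0.1,"z":-2.5,"turn":0,"jaw":3},
    {"x":0,"y":0,"z":-2.5,"turn":0,"jaw":3},
    {"x":0,"y":0,"z":-2.2,"turn":0,"jaw":3},
    {"x":0,"y":0,"z":-1.5,"turn":0,"jaw":3},
    {"x":0,"y":0,"z":0,"turn":0,"jaw":3},
    {"x":0,"y":0,"z":0,"turn":0,"jaw":3},
    {"x":0,"y":0,"z":0,"turn":0,"jaw":3},
  ],
)

```text
t: 13.23
tool_pos: [0.5358, 0.1545, 0.025]
tool_rot: [-0.184, 2.13, -2.129]
contact_force: [-0.1, 1.0, 1.1]
opening: 0.0303
```

```bash
python3 shot.py 12; python3 loc.py
```

```text
13.3333 [0.53633579 0.15489668 0.02574169] [ 0.20987726 -0.11823281  0.20829536]
t 13.3333 tcp [0.5363 0.1549 0.0257] local -0.0159 0.1093 yaw -80.0 0.029876066278729355 [ 0.2 -0.1  0.2]
```

View pics/scz12.png

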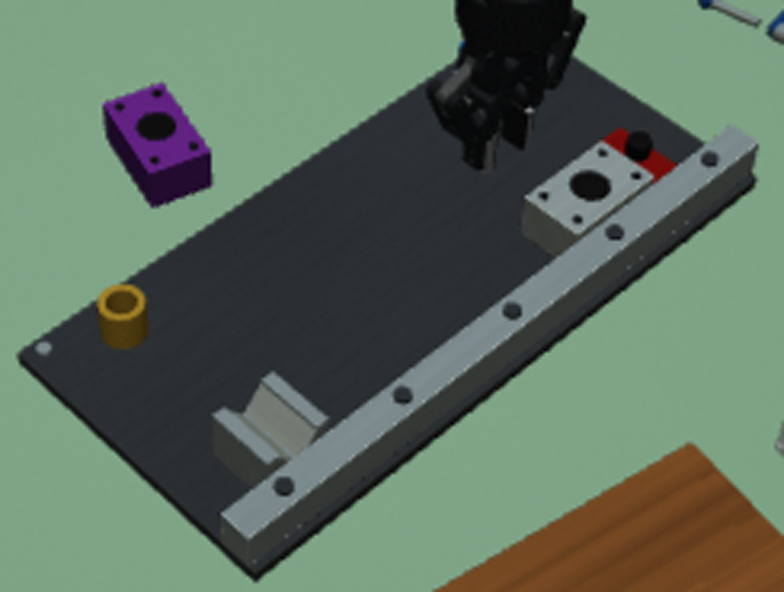

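The fingers (485,160) and (520,140) in the crop are beside the block and clear of the stop and gauge. Approaching.

Call:
play_rows(
  moves=[
    {"x":0.6,"y":0.11,"z":-0.4,"turn":0,"jaw":3},
    {"x":0.6,"y":0.11,"z":0,"turn":0,"jaw":3},
    {"x":0.6,"y":0.11,"z":0,"turn":0,"jaw":3},
    {"x":0.6,"y":0.11,"z":0,"turn":0,"jaw":3},
    {"x":0.6,"y":0.11,"z":0,"turn":0,"jaw":3},
    {"x":0.4,"y":0.07,"z":0,"turn":0,"jaw":3},
    {"x":0.3,"y":0.05,"z":0,"turn":0,"jaw":3},
    {"x":0,"y":0,"z":0,"turn":0,"jaw":3},
  ],
)

```text
t: 14.0
tool_pos: [0.5726, 0.1618, 0.02]
tool_rot: [-0.186, 2.13, -2.13]
contact_force: [-0.1, -0.7, 0.5]
opening: 0.0303
```

```bash
python3 loc.py
```

```text
t 14.0 tcp [0.5726 0.1618 0.02  ] local 0.021 0.1099 yaw -79.98 0.030339467359008013 [-0.1 -0.7  0.5]
```

Call:
play_rows(
  moves=[
    {"x":0.15,"y":0.03,"z":0,"turn":0,"jaw":3},
  ],
)

```text
t: 14.08
tool_pos: [0.5732, 0.162, 0.0197]
tool_rot: [-0.188, 2.13, -2.13]
contact_force: [0.3, 0.1, -0.4]
opening: 0.0299
```

```bash
python3 loc.py
```

```text
t 14.0833 tcp [0.5732 0.162  0.0197] local 0.0216 0.11 yaw -79.97 0.02988865471664463 [ 0.3  0.1 -0.4]
```

Call:
play_rows(
  moves=[
    {"x":0.1,"y":0.02,"z":0,"turn":0,"jaw":3},
  ],
)

```text
t: 14.17
tool_pos: [0.5742, 0.1622, 0.0197]
tool_rot: [-0.187, 2.13, -2.13]
contact_force: [0.8, 0.7, 1.1]
opening: 0.0303
```

```bash
python3 loc.py
```

```text
t 14.1667 tcp [0.5742 0.1622 0.0197] local 0.0226 0.11 yaw -79.97 0.030267323169999624 [0.8 0.7 1.1]
```

Call:
play_rows(
  moves=[
    {"x":0.1,"y":0.02,"z":0,"turn":0,"jaw":3},
  ],
)

```text
t: 14.25
tool_pos: [0.5752, 0.1624, 0.0198]
tool_rot: [-0.187, 2.13, -2.13]
contact_force: [0.1, -0.1, -0.4]
opening: 0.0295
```

Call:
play_rows(
  moves=[
    {"x":0.1,"y":0.02,"z":0,"turn":0,"jaw":3},
  ],
)

```text
t: 14.33
tool_pos: [0.5762, 0.1626, 0.0199]
tool_rot: [-0.187, 2.13, -2.13]
contact_force: [-0.0, -0.6, -0.6]
opening: 0.03
```

Call:
play_rows(
  moves=[
    {"x":0.1,"y":0.02,"z":0,"turn":0,"jaw":3},
  ],
)

```text
t: 14.42
tool_pos: [0.5773, 0.1628, 0.0199]
tool_rot: [-0.187, 2.13, -2.13]
contact_force: [-0.0, 0.0, 0.1]
opening: 0.03
```

```bash
python3 loc.py
```

```text
t 14.4167 tcp [0.5773 0.1628 0.0199] local 0.0258 0.11 yaw -79.98 0.03002855611003612 [-0.   0.   0.1]
```

Call:
play_rows(
  moves=[
    {"x":0.05,"y":0.01,"z":0,"turn":0,"jaw":3},
    {"x":0,"y":0,"z":0,"turn":0,"jaw":3},
  ],
)

```text
t: 14.58
tool_pos: [0.5775, 0.1628, 0.0198]
tool_rot: [-0.188, 2.13, -2.131]
contact_force: [-2.5, -0.5, 0.9]
opening: 0.0297
```

Call:
play_rows(
  moves=[
    {"x":0.07,"y":0.01,"z":0,"turn":0,"jaw":3},
    {"x":0,"y":0,"z":0,"turn":0,"jaw":3},
  ],
)

```text
t: 14.75
tool_pos: [0.5777, 0.1629, 0.0197]
tool_rot: [-0.189, 2.131, -2.131]
contact_force: [-4.4, -1.4, 2.5]
opening: 0.0304
```

```bash
python3 loc.py
```

```text
t 14.75 tcp [0.5777 0.1629 0.0197] local 0.0262 0.11 yaw -79.98 0.03039415155252519 [-4.4 -1.4  2.5]
```

Call:
play_rows(
  moves=[
    {"x":0.1,"y":0.02,"z":0,"turn":0,"jaw":3},
    {"x":0,"y":0,"z":0,"turn":0,"jaw":3},
  ],
)

```text
t: 14.92
tool_pos: [0.5777, 0.1629, 0.0195]
tool_rot: [-0.192, 2.132, -2.133]
contact_force: [-7.5, -2.2, 4.9]
opening: 0.0303
```

```bash
python3 loc.py
```

```text
t 14.9167 tcp [0.5777 0.1629 0.0195] local 0.0262 0.1101 yaw -79.98 0.030266178534583427 [-7.5 -2.2  4.9]
```

Call:
play_rows(
  moves=[
    {"x":-0.2,"y":-0.03,"z":0,"turn":0,"jaw":3},
    {"x":-0.5,"y":-0.09,"z":0,"turn":0,"jaw":3},
    {"x":-1.2,"y":-0.2,"z":0,"turn":0,"jaw":3},
    {"x":-2,"y":-0.4,"z":0,"turn":0,"jaw":3},
    {"x":0,"y":0,"z":2.5,"turn":0,"jaw":3},
    {"x":0,"y":-1,"z":3,"turn":0,"jaw":3},
    {"x":0,"y":-3,"z":3,"turn":0,"jaw":0},
    {"x":0,"y":-3.5,"z":0,"turn":0,"jaw":0},
  ],
)

```text
t: 15.58
tool_pos: [0.5451, 0.0822, 0.1118]
tool_rot: [-0.175, 2.121, -2.122]
contact_force: [2.2, 0.0, 0.3]
opening: 0.0066
```

```bash
python3 loc.py
```

```text
t 15.5833 tcp [0.5451 0.0822 0.1118] local -0.0199 0.0362 yaw -79.78 0.00663021572132584 [2.2 0.  0.3]
```

The rail contact is confirmed: the force built with no travel, at local x 0.0262. Next I'll re-touch the end.

Call:
play_rows(
  moves=[
    {"x":2.7,"y":0.4,"z":0,"turn":0,"jaw":0},
    {"x":2.7,"y":0.4,"z":0,"turn":0,"jaw":0},
    {"x":2.7,"y":0.4,"z":-1,"turn":0,"jaw":0},
    {"x":0,"y":0,"z":0,"turn":0,"jaw":0},
    {"x":0,"y":0,"z":0,"turn":0,"jaw":0},
  ],
)

```text
t: 16.0
tool_pos: [0.6218, 0.0935, 0.0932]
tool_rot: [-0.188, 2.131, -2.13]
contact_force: [-0.2, 0.0, -0.6]
opening: 0.0
```

```bash
python3 loc.py
```

```text
t 16.0 tcp [0.6218 0.0935 0.0932] local 0.0576 0.034 yaw -79.98 4.5874630304066795e-05 [-0.2  0.  -0.6]
```

Call:
play_rows(
  moves=[
    {"x":0.3,"y":0,"z":-2,"turn":0,"jaw":0},
    {"x":0,"y":0,"z":-2,"turn":0,"jaw":0},
    {"x":0,"y":0,"z":-2,"turn":0,"jaw":0},
    {"x":0,"y":0,"z":-1,"turn":0,"jaw":0},
    {"x":0,"y":0,"z":0,"turn":0,"jaw":0},
    {"x":0,"y":0,"z":0,"turn":0,"jaw":0},
  ],
)

```text
t: 16.5
tool_pos: [0.6239, 0.0936, 0.0245]
tool_rot: [-0.187, 2.13, -2.13]
contact_force: [0.2, 0.2, 0.0]
opening: 0.0001
```

```bash
python3 loc.py
```

```text
t 16.5 tcp [0.6239 0.0936 0.0245] local 0.0597 0.0338 yaw -79.97 7.642568136594686e-05 [0.2 0.2 0. ]
```

Call:
play_rows(
  moves=[
    {"x":-0.09,"y":0.5,"z":0,"turn":0,"jaw":0},
    {"x":-0.09,"y":0.5,"z":0,"turn":0,"jaw":0},
    {"x":-0.09,"y":0.5,"z":0,"turn":0,"jaw":0},
    {"x":-0.09,"y":0.5,"z":0,"turn":0,"jaw":0},
    {"x":-0.05,"y":0.3,"z":0,"turn":0,"jaw":0},
    {"x":0,"y":0,"z":0,"turn":0,"jaw":0},
  ],
)

```text
t: 17.0
tool_pos: [0.6204, 0.1175, 0.0246]
tool_rot: [-0.187, 2.129, -2.129]
contact_force: [-0.4, -0.4, -0.4]
opening: -0.0002
```

```bash
python3 loc.py
```

```text
t 17.0 tcp [0.6204 0.1175 0.0246] local 0.0604 0.0579 yaw -79.92 -0.00018154331531288175 [-0.4 -0.4 -0.4]
```

Call:
play_rows(
  moves=[
    {"x":-0.02,"y":0.1,"z":0,"turn":0,"jaw":0},
    {"x":-0.02,"y":0.1,"z":0,"turn":0,"jaw":0},
    {"x":-0.01,"y":0.1,"z":0,"turn":0,"jaw":0},
  ],
)

```text
t: 17.25
tool_pos: [0.6199, 0.1195, 0.0243]
tool_rot: [-0.187, 2.13, -2.13]
contact_force: [0.2, -0.5, 0.1]
opening: -0.0002
```

Call:
play_rows(
  moves=[
    {"x":-0.01,"y":0.1,"z":0,"turn":0,"jaw":0},
  ],
)

```text
t: 17.33
tool_pos: [0.6198, 0.1205, 0.0243]
tool_rot: [-0.187, 2.13, -2.13]
contact_force: [0.1, -0.2, 0.4]
opening: -0.0003
```

Call:
play_rows(
  moves=[
    {"x":-0.01,"y":0.07,"z":0,"turn":0,"jaw":0},
    {"x":0,"y":0,"z":0,"turn":0,"jaw":0},
  ],
)

```text
t: 17.5
tool_pos: [0.6197, 0.121, 0.0243]
tool_rot: [-0.187, 2.129, -2.13]
contact_force: [0.6, -0.6, -0.6]
opening: -0.0004
```

```bash
python3 loc.py
```

```text
t 17.5 tcp [0.6197 0.121  0.0243] local 0.0604 0.0615 yaw -79.97 -0.0004011433368348124 [ 0.6 -0.6 -0.6]
```

Call:
play_rows(
  moves=[
    {"x":-0.01,"y":0.07,"z":0,"turn":0,"jaw":0},
    {"x":0,"y":0,"z":0,"turn":0,"jaw":0},
  ],
)

```text
t: 17.67
tool_pos: [0.6197, 0.1211, 0.0243]
tool_rot: [-0.187, 2.128, -2.132]
contact_force: [0.0, -4.6, 1.1]
opening: 0.0001
```

Call:
play_rows(
  moves=[
    {"x":-0.01,"y":0.08,"z":0,"turn":0,"jaw":0},
    {"x":0,"y":0,"z":0,"turn":0,"jaw":0},
  ],
)

```text
t: 17.83
tool_pos: [0.6197, 0.1212, 0.0243]
tool_rot: [-0.187, 2.127, -2.133]
contact_force: [-0.5, -7.6, -0.2]
opening: -0.0
```

Call:
play_rows(
  moves=[
    {"x":-0.01,"y":0.08,"z":0,"turn":0,"jaw":0},
    {"x":0,"y":0,"z":0,"turn":0,"jaw":0},
  ],
)

```text
t: 18.0
tool_pos: [0.6197, 0.1212, 0.0244]
tool_rot: [-0.187, 2.125, -2.135]
contact_force: [0.4, -9.3, -0.2]
opening: -0.0004
```

```bash
python3 loc.py
```

```text
t 18.0 tcp [0.6197 0.1212 0.0244] local 0.0603 0.0617 yaw -79.97 -0.00037325975100942156 [ 0.4 -9.3 -0.2]
```

Stop contact is at the same place (local y 0.0617), with the force rising and no travel. Retreating, then a final look.

Call:
play_rows(
  moves=[
    {"x":0.03,"y":-0.2,"z":0,"turn":0,"jaw":0},
    {"x":0.1,"y":-0.6,"z":0,"turn":0,"jaw":0},
    {"x":0.2,"y":-1.5,"z":0,"turn":0,"jaw":0},
    {"x":0.2,"y":-1.5,"z":0,"turn":0,"jaw":0},
    {"x":0,"y":0,"z":3,"turn":0,"jaw":0},
    {"x":-1,"y":-2,"z":3,"turn":0,"jaw":0},
    {"x":-3,"y":-2.5,"z":3,"turn":0,"jaw":0},
    {"x":-3,"y":-2.5,"z":3,"turn":0,"jaw":0},
  ],
)

```text
t: 18.67
tool_pos: [0.5639, 0.0215, 0.1367]
tool_rot: [-0.185, 2.129, -2.13]
contact_force: [-0.1, -0.7, 0.2]
opening: 0.0
```

Call:
play_rows(
  moves=[
    {"x":-3,"y":-3,"z":2,"turn":0,"jaw":0},
    {"x":-3,"y":-3,"z":2,"turn":0,"jaw":0},
    {"x":0,"y":-3,"z":1,"turn":0,"jaw":0},
    {"x":0,"y":-3,"z":0,"turn":0,"jaw":0},
    {"x":0,"y":0,"z":0,"turn":0,"jaw":0},
    {"x":0,"y":0,"z":0,"turn":0,"jaw":0},
    {"x":0,"y":0,"z":0,"turn":0,"jaw":0},
  ],
)

```text
t: 19.25
tool_pos: [0.5103, -0.0904, 0.1803]
tool_rot: [-0.186, 2.132, -2.13]
contact_force: [0.2, -0.1, 0.1]
opening: 0.0001
```

```bash
python3 shot.py 13; python3 loc.py
python3 - <<'E'
import cv2
s=cv2.imread("pics/scene13.png")
cv2.imwrite("pics/sz13.png",cv2.resize(s[195:265,380:470],None,fx=6,fy=6,interpolation=cv2.INTER_CUBIC))
E
```

```text
19.35 [ 0.51043081 -0.08951825  0.18005095] [-0.07487371  0.80902848  0.03611431]
t 19.35 tcp [ 0.5104 -0.0895  0.1801] local -0.0839 -0.1269 yaw -79.93 0.0002952889760351701 [-0.1  0.8  0. ]
```

View pics/sz13.png

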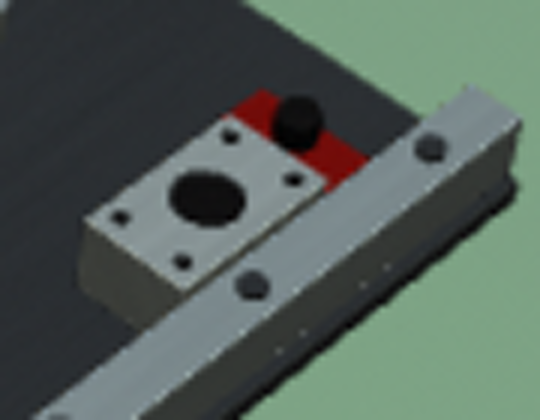

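View pics/topz13.png

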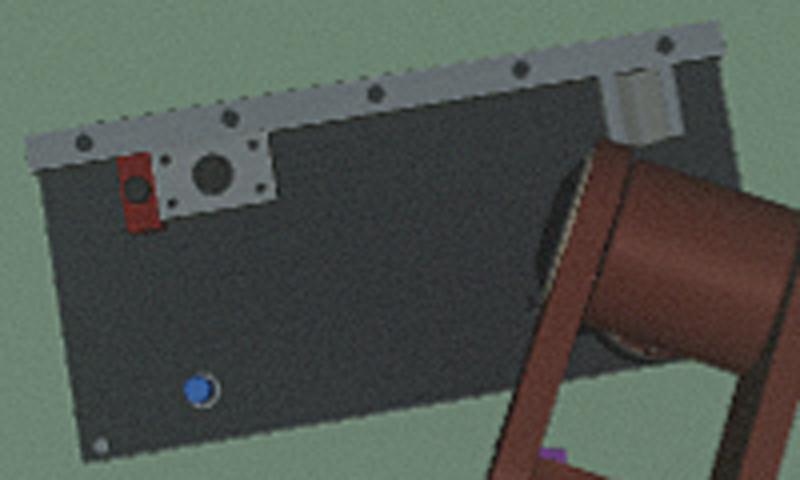

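View pics/scene13.png

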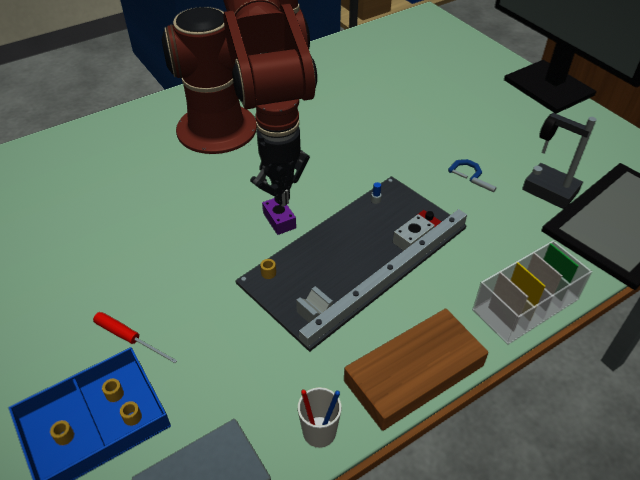

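The block sits against the rail and the red stop, at (415,230) in the scene view. The bush, gauge, V-block, purple block, micrometer and screwdriver are where they were. The hand is in free air at z = 0.18, so I'm handing in.

```bash
python3 -c "
from station import finish_job; print(finish_job())"
```

```text
the job is handed in; nothing more can be done
None
```

The aluminium block is against both the rail and the red stop, and I handed the job in at about 19 s of the 51 s allowed.

- **Pushes:** I pushed the block across the plate with the sides of two part-open fingers until its long side met the rail. Then I pushed it along the rail with the back of the closed fingers until its end met the stop. I finished with a light re-press against the rail and then the stop to confirm both contacts.
- **Rail contact:** In the re-press, force rose to 7.5 N with almost no travel. Contact was at 26.2 mm in the fixture frame, against 25.9 mm in the first push.
- **Stop contact:** Both times the push stopped at the same place (61.7 mm), with force rising to 9–10 N. I saw no force above about 15 N at any reading.
- **Final pictures:** Both views show the block flush along the rail with its end against the stop. The V-block, bush, plug gauge, micrometer and screwdriver look undisturbed. The hand was in free air at z = 0.18 m.
- **Limits of the check:** While the block was at mid-rail, the two cameras disagreed on its angle (+1.2° against −0.4°) and by about 1 mm on its position. I put that down to corner-picking noise, so flushness rests mainly on the contact forces. The final pictures I judged by eye, without refitting the block's position.

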